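Box up the last soap bar and clamp the lid down

ROBOT

A 6-joint arm with a two-finger parallel gripper is mounted at the origin on the work surface. World frame = base frame: x ahead of the robot, y to its left, z up, the work surface at z = 0. Lengths are in m, angles in degrees, forces in N, time in s.
With the tool pointing down it reaches from about 0.3 to 0.75 m from the base axis. Payload 8.5 kg.
Tool frame: the origin (TCP) lies at the very end of the fingers, on their centre line; the grasp point (between the pads) lies 19 mm behind it; z points along the fingers, y is the line along which they close (so a half turn about z gives the same grasp; the last joint's range is limited). The gripper opens to 85 mm and grips with 20 to 120 N. Pads are 22 mm wide; open, the fingers measure 114 mm over their backs; the gripper's body (76 mm by 85 mm) begins 54 mm behind the grasp point. The pads swing forward as they close: fully open they stand 13 mm farther back than shut.
Start: joints at [-84.815, 21.807, 74.336, -0, 83.858, -12.336], TCP at [0.166, -0.524, 0.231] pointing down, gripper open.
Joint ranges: [-178.18, 178.18], [-50.72, 133.34], [12.68, 142.11], [-81.47, 261.47], [9.98, 163.14], [-165.26, 165.26]. Speed limits (degrees/s): [136.94, 136.94, 180, 180, 180, 180].

INTERFACE

Orientations are given as a 3x3 rotation matrix whose columns are the frame's x, y, z axes.
In Python, from rig import observe, cams, ticket gives the robot as it stands.
- The arm moves only by the tool move_arm, never from a script. Its arguments are lists of equal length, an entry for each row: "jaw": the finger opening in cm, from 0 to 8.54; "dp": the shift along the tool's x, y, z in cm, a list of three; "turn": the turn, a rotation vector about the tool's x, y, z in rad, a list of three. In form: {"jaw": [jaw, ...], "dp": [[tx, ty, tz], ...], "turn": [[wx, wy, wz], ...]}. A call has 1 to 12 rows; each row shifts and turns the commanded pose from where the row before left it, along the tool's axes as they then stand; what a row does not reach is not made up. A row lasts 1/12 s, in which the tool goes at most 41.7 mm and 7.16 degrees, less where a joint would pass 70% of its speed; a pose out of reach is approached as far as the arm can. A call is refused whole if a number of a shift passes 4.17 or a number of a turn 0.125, either way. A call with a gripper value outside its range is refused whole. The fingers move at their own pace and stop on an object; "force" is the grip in N (left out, the last holds). Time passes only in rows, so rows that do not move let the fingers close. It gives the time, the measured TCP pose, the force, the opening and the grip force at its end, in the units of the state.
- observe(): the state, without advancing time (a new reading comes with each control period).
- cams.get_image(name): name is "scene" or "top" or "wrist"; returns (picture, depth): 384x512x3 uint8, red, green, blue; 384x512 float32, m along the optical axis (not along the pixel's ray), 0 where there is no reading.
- cams.calibration(name): a dict with "vertical_fov" (degrees; the focal length in pixels is half the picture's height over the tangent of half this angle, whatever the lens; pixels are square), "cx", "cy" (the principal point, pixels), "view" (4x4, takes a point from world to camera coordinates); the wrist camera has in their place "tool_from_camera" (4x4, takes a point from camera to tool coordinates, whose origin is the TCP and whose axes are the flange's). Camera axes: x right, y up, looking along -z (the intrinsics and any distortion apply to the point x, -y, -z); pixel columns grow to the right and rows downward; lengths in m; the calibration is good to about 2 mm. A picture is of the moment at which its call begins: read the wrist's pose just before it. calibration takes no time and is no camera call.
- ticket.close_job(): hands the job in; it is judged then, once.
Trained networks look in the newest picture that a camera, given by its name, has taken for a name from the list of things; names that differ only in an ending like _2 or _b are one class to them, and where a whole thing is asked for, a point or a joint stands for the part that bears it (a point fixed in the world has none). Each returns a list of dicts, best first, with "p" (0 to 1); they miss things now and then, are a little off and sometimes report something else, mostly with a low value. They report only what shows in the picture. A call takes as long as a camera call. They do not tell look-alikes from the thing itself.
- cams.spot_in(camera, query): "box" ([centre column, centre row, width, height] as shares, 0 to 1, of the picture: columns of its width, rows of its height, round what is visible of it).
- cams.outline_of(camera, query): "mask" (384x512 bool, what is visible of it) and "box" ([centre column, centre row, width, height] as shares, 0 to 1, of the picture: columns of its width, rows of its height, round what is visible of it).
- cams.mark_of(camera, query): "location" ([column, row] as shares, 0 to 1, of the picture: columns of its width, rows of its height: a listed point, or the origin of a listed thing).
The state is a dict: "time_s": time; "q": joint angles; "qvel": joint speeds; "joint_efforts": joint torques, N m; "position": TCP position; "tool_rot": TCP orientation; "ft_force": force on the tool from outside, world axes, zero at the start; "wrist_torque": the same for the moment, N m; "grip_width": finger opening in m; "gripper_force": force on a finger pad.
Only numpy, scipy, OpenCV 4.12 (cv2) and the standard library are available. Lean on these libraries where they do the work, as an engineer would, in place of code of your own. Each camera call takes 0.05 s, during which the arm holds its last target. There are 200 camera calls.

TASK

Pack the soap bar that stands loose on the counter upright into the empty cell of the wooden box (the cell whose floor shows the cardboard pad), then put the lid on so that it sits fully home, and last swing the steel hold-down arm over until it lies flat on the lid. If the arm leans in over the box, swing it back out of the way first. Leave the bar already in its cell, the jar, the stamp and both small bottles where they stand.

Things in the scene. Friction and masses are not known exactly. Their poses are not given: they have to be found in the camera images.
- box: Plain wooden open box fixed to the counter. Origin: centre of its underside, z up. Outside 116 (x) x 192 (y) x 66 mm high; walls and floor 8 mm thick, so the inner floor is at z = 8 mm. Outside its +y end (robot's left; box yaw within 0.35 rad of zero) two steel cheeks, 90 mm high, carry the hold-down arm.
- box_mouth (a point): Centre of the box's mouth, level with its rim (66 mm above the counter). Inside: 100 (x) x 176 (y) mm, split by a 6 mm thick divider along x in the middle, 38 mm high above the counter, into two cells of 100 (x) x 85 (y) mm with centres at box y = +44 and -44 mm.
- pad: Thin flat cardboard pad (92 x 78 mm, 0.6 mm thick, soft look-only liner that cannot be felt) fixed on the floor of the EMPTY cell. Origin: centre of that cell, at the height of the inner floor (8 mm above the counter). Axes parallel to the box's.
- packed_bar: Soap bar like the loose one, already standing in the other cell. Stays there. Origin: centre of its underside.
- bar: Loose soap bar, buff coloured, 90 g or so, standing on its long edge on the counter: 28 mm thick (its x), 60 mm long (its y), 50 mm high (z). Origin: centre of its underside. Stands in the gap between box and lid in one row (along world x) with the jar and the stamp, in any order, 85 mm or more from centre to centre.
- lid: Loose wooden lid on the counter, handle up, about 160 g, same either way round. Plate 116 (x) x 192 (y) mm, from z = 7 to 15 mm; below it a 7 mm deep locating frame, 94 x 170 mm outside, drops inside the box walls with 3 mm play. Origin: centre of the frame's underside. Fully home: centred on the box, long sides parallel, origin 59 mm and plate top 74 mm above the counter.
- lid_handle (a point): Centre of the grip bar of the lid's handle, above the lid's centre, 35 mm above the lid's origin. Bar along lid y, 14 mm thick (x), 50 mm long, 16 mm high (z = 27 to 43 mm), on two end posts.
- clamp (a joint): Angle (rad) of the steel hold-down arm about a level hinge parallel to box x. 0: flat on the lid, pointing along box -y; 1.57: upright; more: leaning outwards, limit 2.15. Stiff hinge (0.15 N m): stays where left, 2 to 5 N near the tip moves it. Starts at 0.9 to 2.0; below 1.6 it is in the way of the lid.
- hinge (a point): Point on the hinge axis of the hold-down arm, at the middle of the arm's width: in the box frame x = 0, y = +110 mm, z = 79 mm. Does not move with the arm.
- clamp_tip (a point): Centre of the free end of the hold-down arm, 75 mm from the hinge. The arm is a flat steel bar 22 mm wide (box x), 10 mm thick, 75 mm long. Down, its tip is 35 mm from the box centre, 10 mm beyond the lid's handle.
- jar: Bystander: round jar with metal cap, diameter 52, height 62 mm; origin: centre of its underside.
- spray: Bystander: small white spray bottle, diameter 44, height 119 mm, at the far left; origin: centre of its underside.
- stamp: Bystander: small turned wooden soap stamp, diameter 40, height 72 mm, in the same row as the loose bar; origin: centre of its underside.
- oil: Bystander: small amber glass bottle, diameter 44, height 100 mm, at the far right; origin: centre of its underside.
There are look-alikes about, which are no part of the job. What is shaped like the bar but red or turquoise is not meant.

How it is judged (in metres and radians):
On the way, in this order (a step that is already met when the one before it is completed fails the run):
1. the loose bar stands upright in the empty cell, let go (horizontal distance between bar and pad below 0.045 m and z of bar in the frame of pad between -0.004 and 0.006 m and angle between bar's own z axis and vertical below 0.15 rad and contact force between the fingers and bar below 0.05 N and linear speed of bar below 0.02 m/s), for 0.2 s.
2. the lid sits fully home on the box, let go, with the hold-down arm still up (x of lid in the frame of box between -0.006 and 0.006 m and y of lid in the frame of box between -0.006 and 0.006 m and z of lid in the frame of box between 0.055 and 0.062 m and angle between the y axis of lid and the y axis of box, either way round below 0.09 rad and angle between lid's own z axis and vertical below 0.04 rad and contact force between the fingers and lid below 0.05 N and linear speed of lid below 0.02 m/s and value of joint clamp above 0.3 rad), for 0.2 s.
3. the hold-down arm lies flat on the lid (x of lid in the frame of box between -0.006 and 0.006 m and y of lid in the frame of box between -0.006 and 0.006 m and z of lid in the frame of box between 0.055 and 0.062 m and angle between the y axis of lid and the y axis of box, either way round below 0.09 rad and angle between lid's own z axis and vertical below 0.04 rad and value of joint clamp below 0.07 rad), for 0.2 s.
At the end, for the whole second after the job is handed in: Bar upright (0.15 rad) on the floor of the once empty cell, within 45 mm of the pad centre; lid seated on the box (6 mm in plane, 0.09 rad yaw, origin 55 to 62 mm above the box underside, level to 0.04 rad); hold-down arm below 0.07 rad; all at rest (all of step 3 and horizontal distance between bar and pad below 0.045 m and z of bar in the frame of pad between -0.004 and 0.006 m and angle between bar's own z axis and vertical below 0.15 rad and linear speed of each of lid, bar below 0.02 m/s); the robot touches nothing.
It fails at once if the jar, the stamp, the spray bottle or the oil bottle is shifted by more than 25 mm (distance of any of jar, stamp, spray, oil from where it was at the start of the episode above 0.025 m).
It fails at once if the bar already packed is shifted by more than 25 mm or tipped over (distance of packed_bar from where it was at the start of the episode above 0.025 m or angle between packed_bar's own z axis and vertical above 0.5 rad).
It also fails if it takes over 72 s, if anything falls off the work surface, if the arm or the gripper's body presses on something with over 40 N, if the wrist force passes 120 N, or if a joint passes its speed limit or range.

## Working session

There is one attempt and no reset: what is moved stays moved. The work goes in short steps, Python scripts to look and compute and a tool call to move; the robot and the scene stay as the last step left them, time stands still between calls to the robot, and variables do not carry over. Pictures are saved under pics/ and viewed, at most 10 in all, crops included, and the job is handed in when it is done.

Besides the shell and the picture viewer there is one more tool, called after ">>>" by a JSON object that holds its "api" and its "payload". move_arm: Moves the arm, as the interface text tells. Its arguments: {"type":"object","properties":{"jaw":{"type":"array","items":{"type":"number"}},"dp":{"type":"array","items":{"type":"array","items":{"type":"number"}}},"turn":{"type":"array","items":{"type":"array","items":{"type":"number"}}},"force":{"type":"number"}},"required":["jaw","dp","turn"]}

```bash
ls; mkdir -p pics
cat > h.py <<'E'
import numpy as np, cv2
from rig import observe, cams, ticket
def K(n):
    c=cams.calibration(n); f=192/np.tan(np.radians(c["vertical_fov"])/2); return c,f
def T(n):
    c,f=K(n)
    if "view" in c: return np.linalg.inv(np.array(c["view"]))
    s=observe(); W=np.eye(4); W[:3,:3]=s["tool_rot"]; W[:3,3]=s["position"]
    return W@np.array(c["tool_from_camera"])
def pts(n,d,u,v,M=None):
    c,f=K(n); M=T(n) if M is None else M
    u=np.asarray(u,float);v=np.asarray(v,float)
    p=np.stack([(u-c["cx"])/f*d,-(v-c["cy"])/f*d,-d,np.ones_like(d)],-1)
    return (p@M.T)[...,:3]
def cloud(n,d,M=None):
    v,u=np.mgrid[:384,:512]; return pts(n,d,u,v,M)
def ray(n,u,v,z,M=None):
    M=T(n) if M is None else M
    p=pts(n,np.array(1.0),u,v,M); o=M[:3,3]; return o+(p-o)*(z-o[2])/(p[2]-o[2])
E
python3 - <<'E'
from h import *
print(cams.calibration("top"),cams.calibration("wrist"))
s,ds=cams.get_image("scene"); t,d=cams.get_image("top")
cv2.imwrite("pics/a.png",np.hstack([s,t])[:,:,::-1][:,:,:]) 
cv2.imwrite("pics/t.png",cv2.resize(t[:,:,::-1],(800,600))); cv2.imwrite("pics/s.png",cv2.resize(s[:,:,::-1],(800,600)))
np.save("top.npy",d); np.save("scene.npy",ds)
for q in ["box","bar","packed_bar","lid","lid_handle","box_mouth","pad","jar","stamp","spray","oil","clamp_tip","hinge"]:
    for r in cams.mark_of("top",q)[:3]:
        u,v=r["location"][0]*512,r["location"][1]*384
        dd=d[min(383,int(v)),min(511,int(u))]
        print(q,round(r["p"],2),round(u),round(v),pts("top",np.array(dd),u,v).round(3))
E
```

```text
pics
{'vertical_fov': 44.623587359338806, 'cx': 250.00367916685323, 'cy': 188.84302321613168, 'view': array([[ 0.02161204, -0.99971152, -0.01047863,  0.02357973],
       [ 0.99689999,  0.02075579,  0.07589211, -0.61636143],
       [-0.07565272, -0.01208633,  0.99706097, -1.04871485],
       [ 0.        ,  0.        ,  0.        ,  1.        ]])} {'vertical_fov': 66.61728030879831, 'cx': 253.5243131506003, 'cy': 191.6142221736524, 'tool_from_camera': array([[-1.38854325e-04,  9.47547742e-01,  3.19614232e-01,
         8.24458249e-02],
       [ 9.99999889e-01, -1.20480679e-05,  4.70161884e-04,
        -1.44912728e-04],
       [ 4.49351566e-04,  3.19614262e-01, -9.47547636e-01,
        -1.41655095e-01],
       [ 0.00000000e+00,  0.00000000e+00,  0.00000000e+00,
         1.00000000e+00]])}
box 0.58 155 241 [0.491 0.25  0.025]
box 0.44 101 258 [0.456 0.352 0.089]
box 0.43 147 245 [0.484 0.265 0.039]
bar 0.91 231 237 [0.507 0.076 0.048]
bar 0.88 223 155 [0.689 0.099 0.05 ]
bar 0.82 229 194 [0.6   0.082 0.048]
packed_bar 0.7 148 245 [0.483 0.267 0.016]
packed_bar 0.3 263 159 [0.679 0.008 0.066]
lid 0.61 372 223 [ 0.543 -0.237  0.042]
lid 0.54 150 246 [0.479 0.264 0.015]
lid_handle 0.66 371 223 [ 0.543 -0.236  0.042]
box_mouth 0.96 148 242 [0.49  0.268 0.02 ]
box_mouth 0.48 172 235 [0.507 0.214 0.009]
pad 0.9 171 237 [0.502 0.218 0.007]
jar 0.63 274 256 [ 0.467 -0.019  0.061]
stamp 0.56 263 160 [0.677 0.008 0.058]
spray 0.72 276 205 [ 0.578 -0.023  0.051]
spray 0.63 176 154 [0.686 0.201 0.071]
oil 0.63 368 143 [ 0.72  -0.223  0.067]
clamp_tip 0.76 74 266 [ 0.43   0.442 -0.001]
clamp_tip 0.21 150 244 [0.484 0.266 0.005]
hinge 0.88 101 256 [0.46  0.352 0.085]
```

View pics/t.png

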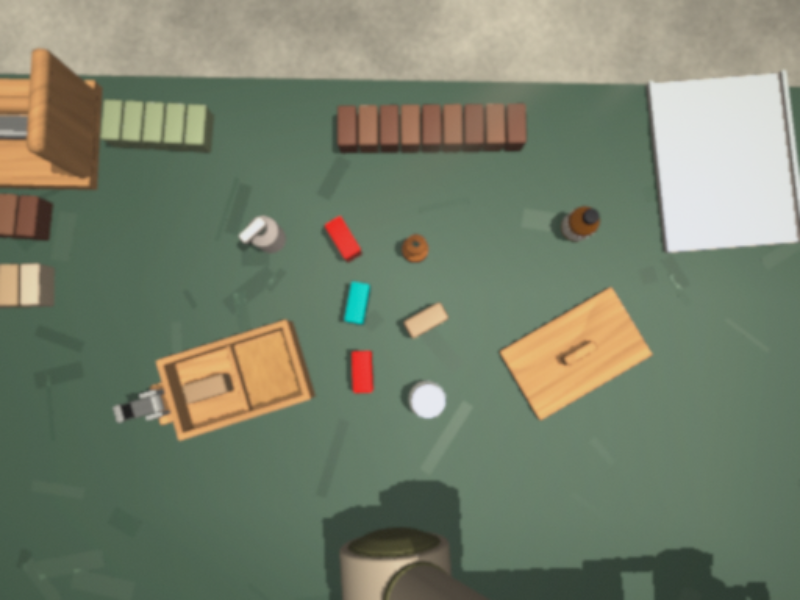

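View pics/s.png

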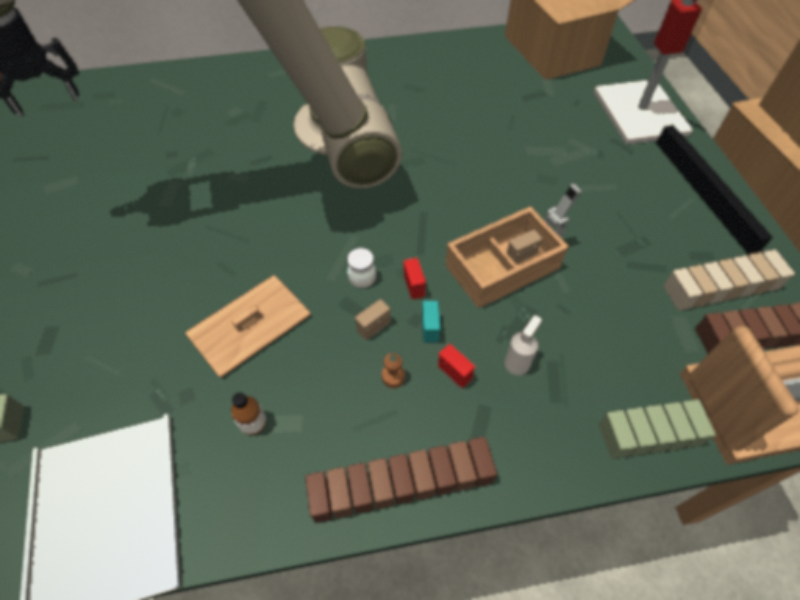

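The top view shows the buff loose bar at about (273,205) px in 512-wide coordinates, in the gap with the jar at (274,256) and the stamp at (265,158). The box is at (150,243), the lid at (369,226), and the hold-down arm leans outward. The red and turquoise bars are decoys.

Run:
```python
from h import *
d=np.load("top.npy"); P=cloud("top",d); t=cv2.imread("pics/t.png")
def rect(name,c,r,z0,z1):
    m=(d>0)&(np.hypot(P[...,0]-c[0],P[...,1]-c[1])<r)&(P[...,2]>z0)&(P[...,2]<z1)
    q=P[m]; R=cv2.minAreaRect((q[:,:2]*1000).astype(np.float32)); print(name,m.sum(),R,np.median(q[:,2]).round(4),q[:,:2].mean(0).round(4))
    return q
rect("bar",pts("top",np.array(d[205,273]),273,205)[:2],.045,.04,.06)
rect("barall",pts("top",np.array(d[205,273]),273,205)[:2],.045,.015,.06)
rect("lid",(.543,-.237),.13,.008,.03)
rect("handle",(.543,-.237),.06,.033,.06)
rect("rim",(.49,.268),.125,.055,.075)
q=rect("clamp",(.44,.40),.07,.1,.25); print(q[:,2].max(),q[q[:,2]>q[:,2].max()-.006].mean(0))
for n,c in [("jar",(.467,-.019)),("stamp",(.677,.008))]: rect(n,c,.04,.02,.09)
s=observe(); print(s["tool_rot"],s["position"],s["q"])
```

```text
bar 332 ((580.8004150390625, -15.369037628173828), (27.88120460510254, 59.67593765258789), 30.514188766479492) 0.0483 [ 0.5807 -0.0152]
barall 337 ((580.71533203125, -15.418327331542969), (28.072223663330078, 59.68891906738281), 30.563730239868164) 0.0482 [ 0.5805 -0.0152]
lid 4086 ((538.2818603515625, -237.46234130859375), (116.59980773925781, 192.48646545410156), 31.275981903076172) 0.0136 [ 0.538  -0.2366]
handle 149 ((537.9766235351562, -237.01002502441406), (14.814087867736816, 49.403099060058594), 32.0723991394043) 0.0413 [ 0.5383 -0.2362]
rim 1376 ((487.2903747558594, 264.6365966796875), (116.21509552001953, 214.6643524169922), 18.7907772064209) 0.0633 [0.4873 0.2659]
clamp 231 ((450.1557312011719, 373.4018859863281), (21.759111404418945, 27.822280883789062), 17.80384063720703) 0.1309 [0.4506 0.3721]
0.15103319562231265 [0.44779533 0.38052012 0.14765389]
jar 428 ((468.4389343261719, -19.44125747680664), (47.84862518310547, 51.773250579833984), 27.76537322998047) 0.06 [ 0.4687 -0.0187]
stamp 155 ((686.1016235351562, 2.4291763305664062), (28.730365753173828, 30.015058517456055), 1.0478780269622803) 0.0628 [0.6851 0.0024]
[[ 9.53602403e-01  3.01068857e-01 -8.33472205e-07]
 [ 3.01068857e-01 -9.53602403e-01  2.44794795e-05]
 [ 6.57520781e-06 -2.35946230e-05 -1.00000000e+00]] [ 0.1655703  -0.52444985  0.23133222] [-8.48153263e+01  2.18050392e+01  7.43366374e+01  7.96428296e-05
  8.38597245e+01 -1.23371472e+01]
```

```bash
cat >> h.py <<'E'
from scipy.spatial.transform import Rotation as Ro
def plan(p,yaw,n,start=None):
    """rows to TCP position p with tool y at yaw deg (tool down), from the measured pose"""
    s=observe(); x=np.array(s["position"]);R=np.array(s["tool_rot"])
    y=np.radians(yaw);Y=np.array([np.cos(y),np.sin(y),0]);Z=np.array([0,0,-1.]);G=np.stack([np.cross(Y,Z),Y,Z],1)
    w=Ro.from_matrix(R.T@G).as_rotvec()/n; st=(np.array(p)-x)/n; o=[]
    for i in range(n):
        a=(R.T@(np.array(p)-x)/(n-i)*100).round(2); x=x+R@a/100; R=R@Ro.from_rotvec(w.round(3)).as_matrix(); o.append(a.tolist())
    print("dp",o); print("turn",w.round(3).tolist(),"x",n,"end",x.round(4))
E
python3 - <<'E'
from h import *
from scipy.optimize import minimize
d=np.load("top.npy"); P=cloud("top",d)
m=(d>0)&(np.hypot(P[...,0]-.487,P[...,1]-.265)<.125)&(P[...,2]>.055)&(P[...,2]<.072); q=P[m][:,:2]*1000
def loc(v,q): a=np.radians(v[2]); c,s=np.cos(a),np.sin(a); e=q-v[:2]; return np.stack([e[:,0]*c+e[:,1]*s,-e[:,0]*s+e[:,1]*c],1)
def cost(v):
    l=np.abs(loc(v,q)); s=np.maximum(l[:,0]-54,l[:,1]-92)  # signed dist (approx) to mid-wall line
    return np.minimum(np.abs(s),8).clip(3.).mean()+.02*np.minimum(np.abs(s),8).mean()
best=min((minimize(cost,[x,y,a],method="Nelder-Mead") for a in(14,17,20) for x in (485,492) for y in (255,265)),key=lambda r:r.fun)
v=best.x; print(v,best.fun)
c=(d>0)&(np.hypot(P[...,0]-.44,P[...,1]-.40)<.09)&(P[...,2]>.085)&(P[...,2]<.25)
l=loc(v,P[c][:,:2]*1000); print(np.c_[l,P[c][:,2]*1000][::15].round())
print("hinge",[v[0]-110*np.sin(np.radians(v[2])),v[1]+110*np.cos(np.radians(v[2]))])
plan([.581,-.0155,.18],30.5,18)
E
```

```text
[490.79117078 253.74274807  18.75671213] 4.231670520514471
[[ 18. 102.  89.]
 [ 17. 119.  92.]
 [ 10. 105.  87.]
 [  7. 110.  87.]
 [  5. 110.  90.]
 [  4. 113. 101.]
 [  7. 122. 121.]
 [ -2. 102.  86.]
 [  4. 119. 119.]
 [  8. 134. 149.]
 [  1. 118. 112.]
 [  5. 131. 147.]
 [ -2. 117. 105.]
 [  3. 131. 145.]
 [ -5. 116. 104.]
 [ -1. 128. 138.]
 [ -9. 113.  97.]
 [ -4. 125. 139.]
 [-13. 108.  89.]
 [ -6. 126. 132.]
 [-17. 103.  89.]
 [-11. 123. 114.]
 [ -8. 128. 143.]
 [-10. 129. 148.]]
hinge [np.float64(455.4206273453934), np.float64(357.90091941232924)]
dp [[3.05, -2.0, 0.29], [3.24, -1.69, 0.28], [3.39, -1.36, 0.29], [3.51, -1.01, 0.28], [3.59, -0.65, 0.29], [3.64, -0.29, 0.28], [3.65, 0.07, 0.29], [3.62, 0.44, 0.28], [3.56, 0.79, 0.29], [3.46, 1.15, 0.28], [3.33, 1.49, 0.29], [3.17, 1.81, 0.28], [2.97, 2.12, 0.29], [2.75, 2.4, 0.28], [2.49, 2.67, 0.29], [2.21, 2.9, 0.28], [1.92, 3.11, 0.29], [1.59, 3.29, 0.28]]
turn [-0.0, -0.0, -0.1] x 18 end [ 0.581  -0.0155  0.18  ]
```

>>> {"api": "move_arm", "payload": {"jaw": [8.5, 8.5, 8.5, 8.5, 8.5, 8.5, 8.5, 8.5, 8.5], "dp": [[3.05, -2.0, 0.29], [3.24, -1.69, 0.28], [3.39, -1.36, 0.29], [3.51, -1.01, 0.28], [3.59, -0.65, 0.29], [3.64, -0.29, 0.28], [3.65, 0.07, 0.29], [3.62, 0.44, 0.28], [3.56, 0.79, 0.29]], "turn": [[0, 0, -0.1], [0, 0, -0.1], [0, 0, -0.1], [0, 0, -0.1], [0, 0, -0.1], [0, 0, -0.1], [0, 0, -0.1], [0, 0, -0.1], [0, 0, -0.1]]}}

```text
time_s: 1.5
position: [0.3742, -0.2685, 0.2057]
tool_rot: [[0.353, 0.936, 0.0], [0.936, -0.353, -0.0], [-0.0, 0.001, -1.0]]
ft_force: [0.0, -1.2, -0.4]
grip_width: 0.0847
gripper_force: 0.0
```

>>> {"api": "move_arm", "payload": {"jaw": [7.5, 6.5, 6, 6, 6, 6, 6, 6, 6, 6, 6], "dp": [[3.46, 1.15, 0.28], [3.33, 1.49, 0.29], [3.17, 1.81, 0.28], [2.97, 2.12, 0.29], [2.75, 2.4, 0.28], [2.49, 2.67, 0.29], [2.21, 2.9, 0.28], [1.92, 3.11, 0.29], [1.59, 3.29, 0.28], [0, 0, 0], [0, 0, 0]], "turn": [[0, 0, -0.1], [0, 0, -0.1], [0, 0, -0.1], [0, 0, -0.1], [0, 0, -0.1], [0, 0, -0.1], [0, 0, -0.1], [0, 0, -0.1], [0, 0, -0.1], [0, 0, 0], [0, 0, 0]]}}

```text
time_s: 2.42
position: [0.5815, -0.0141, 0.1794]
tool_rot: [[-0.512, 0.859, -0.001], [0.859, 0.512, 0.0], [0.0, -0.001, -1.0]]
ft_force: [1.2, 0.1, 0.5]
grip_width: 0.0602
gripper_force: 0.0
```

Run:
```python
from h import *
M=T("wrist"); w,d=cams.get_image("wrist"); P=cloud("wrist",d,M)
cv2.imwrite("pics/w1.png",w[:,:,::-1])
m=(d>0)&(np.hypot(P[...,0]-.581,P[...,1]+.0155)<.045)&(P[...,2]>.042)&(P[...,2]<.06)
q=P[m];print(m.sum(),cv2.minAreaRect((q[:,:2]*1000).astype(np.float32)),np.median(q[:,2]))
s=observe();print(s["position"],s["time_s"],s["grip_width"],np.degrees(np.arctan2(s["tool_rot"][1][1],s["tool_rot"][0][1])))
plan([.581,-.0155,.018],30.5,10)
```

```text
1677 ((579.9878540039062, -12.270923614501953), (27.388240814208984, 59.25449752807617), 29.877113342285156) 0.04881603349032104
[ 0.58097201 -0.01518819  0.17971432] 2.4667 0.05998250391049591 30.67503358464568
dp [[-0.0, -0.0, 1.62], [-0.0, -0.0, 1.62], [-0.0, -0.0, 1.62], [-0.0, -0.0, 1.62], [-0.01, -0.0, 1.62], [-0.0, -0.0, 1.61], [-0.01, -0.0, 1.62], [-0.0, -0.0, 1.61], [-0.01, -0.0, 1.62], [-0.0, -0.0, 1.61]]
turn [-0.0, -0.0, 0.0] x 10 end [ 0.581  -0.0155  0.018 ]
```

>>> {"api": "move_arm", "payload": {"jaw": [6, 6, 6, 6, 6, 6, 6, 6, 6, 6, 6], "dp": [[0.2, 0, 1.62], [0, 0, 1.62], [0, 0, 1.62], [0, 0, 1.62], [0, 0, 1.62], [0, 0, 1.62], [0, 0, 1.62], [0, 0, 1.62], [0, 0, 1.62], [0, 0, 1.6], [0, 0, 0]], "turn": [[0, 0, 0], [0, 0, 0], [0, 0, 0], [0, 0, 0], [0, 0, 0], [0, 0, 0], [0, 0, 0], [0, 0, 0], [0, 0, 0], [0, 0, 0], [0, 0, 0]]}}

```text
time_s: 3.38
position: [0.5781, -0.0148, 0.016]
tool_rot: [[-0.508, 0.862, -0.005], [0.862, 0.508, 0.001], [0.003, -0.004, -1.0]]
ft_force: [-0.9, -0.6, -0.2]
grip_width: 0.0595
gripper_force: 0.0
```

>>> {"api": "move_arm", "payload": {"jaw": [2, 2, 2, 2, 2, 2, 2, 2], "dp": [[0, 0, 0], [0, 0, 0], [0, 0, 0], [0, 0, 0], [0, 0, 0], [0, 0, 0], [0, 0, 0], [0, 0, 0]], "turn": [[0, 0, 0], [0, 0, 0], [0, 0, 0], [0, 0, 0], [0, 0, 0], [0, 0, 0], [0, 0, 0], [0, 0, 0]], "force": 30}}

```text
time_s: 4.05
position: [0.5806, -0.0143, 0.0196]
tool_rot: [[-0.51, 0.86, 0.002], [0.86, 0.51, -0.001], [-0.002, 0.001, -1.0]]
ft_force: [-1.5, -1.4, 8.0]
grip_width: 0.0279
gripper_force: 31.1
```

>>> {"api": "move_arm", "payload": {"jaw": [2, 2, 2, 2, 2, 2, 2, 2, 2, 2], "dp": [[0, 0, -1.0], [0, 0, -2], [0, 0, -2], [0, 0, -2], [0, 0, -2], [0, 0, -2], [0, 0, -2], [0, 0, -2], [0, 0, -2], [0, 0, 0]], "turn": [[0, 0, 0], [0, 0, 0], [0, 0, 0], [0, 0, 0], [0, 0, 0], [0, 0, 0], [0, 0, 0], [0, 0, 0], [0, 0, 0], [0, 0, 0]]}}

```text
time_s: 4.88
position: [0.5812, -0.0139, 0.1929]
tool_rot: [[-0.51, 0.86, 0.007], [0.86, 0.51, -0.001], [-0.005, 0.005, -1.0]]
ft_force: [0.3, 0.4, -1.0]
grip_width: 0.0278
gripper_force: 30.1
```

Run:
```python
from h import *
s=observe();print(s["position"],s["time_s"],s["grip_width"],s["gripper_force"])
a=np.radians(18.76); c=np.array([.4908,.2537])+44*np.array([np.sin(a),-np.cos(a)])/1000; print("cell",c)
plan([c[0],c[1],.19],18.8,11)
```

```text
[ 0.58121867 -0.01386824  0.1928527 ] 4.8833 0.02783767035169641 30.1236891746521
cell [0.50495061 0.21203754]
dp [[2.12, 0.45, 0.02], [2.13, 0.41, 0.02], [2.14, 0.37, 0.02], [2.14, 0.33, 0.02], [2.15, 0.29, 0.01], [2.15, 0.25, 0.02], [2.16, 0.21, 0.01], [2.16, 0.16, 0.01], [2.16, 0.13, 0.02], [2.17, 0.08, 0.01], [2.17, 0.04, 0.02]]
turn [0.001, 0.0, 0.019] x 11 end [0.5049 0.2121 0.19  ]
```

>>> {"api": "move_arm", "payload": {"jaw": [2, 2, 2, 2, 2, 2, 2, 2, 2, 2, 2, 2], "dp": [[2.12, 0.45, 0.02], [2.13, 0.41, 0.02], [2.14, 0.37, 0.02], [2.14, 0.33, 0.02], [2.15, 0.29, 0.01], [2.15, 0.25, 0.02], [2.16, 0.21, 0.01], [2.16, 0.16, 0.01], [2.16, 0.13, 0.02], [2.17, 0.08, 0.01], [2.17, 0.04, 0.02], [0, 0, 0]], "turn": [[0, 0, 0.019], [0, 0, 0.019], [0, 0, 0.019], [0, 0, 0.019], [0, 0, 0.019], [0, 0, 0.019], [0, 0, 0.019], [0, 0, 0.019], [0, 0, 0.019], [0, 0, 0.019], [0, 0, 0.019], [0, 0, 0]]}}

```text
time_s: 5.88
position: [0.5019, 0.215, 0.186]
tool_rot: [[-0.322, 0.947, -0.002], [0.947, 0.322, 0.001], [0.001, -0.001, -1.0]]
ft_force: [-0.5, -0.2, -1.1]
grip_width: 0.0279
gripper_force: 30.1
```

Run:
```python
from h import *
M=T("wrist"); w,d=cams.get_image("wrist"); P=cloud("wrist",d,M); np.savez("w2.npz",P=P,d=d)
cv2.imwrite("pics/w2.png",w[:,:,::-1])
s=observe();print(s["position"],s["time_s"])
m=(d>0)&(P[...,2]>.055)&(P[...,2]<.075); q=P[m]; print(m.sum(),q.min(0),q.max(0))
```

```text
[0.50264575 0.21354392 0.1860231 ] 5.9333
10269 [ 0.40472367 -0.04025476  0.05500313] [0.71005949 0.366368   0.07497063]
```

View pics/w2.png

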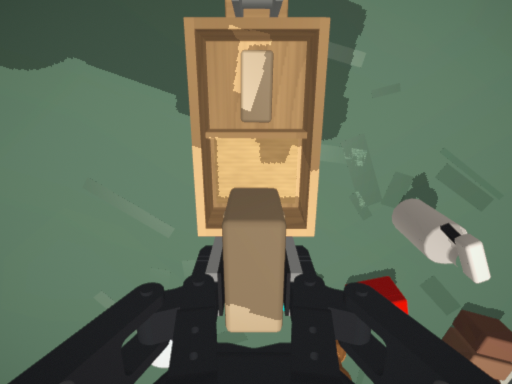

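The wrist view shows the bar held straight at about (255,260). The box rim spans columns 187–328 and rows 18–237, and the padded cell is at (258,180). I'll fit the rim next.

```bash
cat > fit.py <<'E'
from h import *
from scipy.optimize import minimize
z=np.load("w2.npz"); P=z["P"]; d=z["d"]
def loc(v,q): a=np.radians(v[2]); c,s=np.cos(a),np.sin(a); e=q-v[:2]; return np.stack([e[:,0]*c+e[:,1]*s,-e[:,0]*s+e[:,1]*c],1)
m=(d>0)&(P[...,2]>.058)&(P[...,2]<.072); q=P[m][:,:2]*1000
l=loc([490.8,253.7,18.8],q); k=(np.abs(l[:,0])<70)&(l[:,1]<100)&(l[:,1]>-106); q=q[k]
print(k.sum(),"z",np.median(P[m][k][:,2]))
def cost(v):
    l=np.abs(loc(v,q)); s=np.maximum(l[:,0]-54,l[:,1]-92); e=np.minimum(np.abs(s),9)
    return np.maximum(e-4,0).mean()+.02*e.mean()
b=min((minimize(cost,[x,y,a],method="Nelder-Mead") for a in(16,18.8,21) for x in(486,491,496) for y in(249,254,259)),key=lambda r:r.fun)
print(b.x,b.fun)
l=loc(b.x,q)
for n,s,c in(("x+",l[:,0]>40,0),("x-",l[:,0]<-40,0),("y-",l[:,1]<-78,1),("y+",l[:,1]>78,1)): print(n,s.sum(),np.percentile(l[s][:,c],[3,50,97]).round(1))
m=(d>0)&(P[...,2]>.05)&(P[...,2]<.2);r=P[m];g=loc(b.x,r[:,:2]*1000);k=(np.abs(g[:,0])<14)&(np.abs(g[:,1])<30);
m=(d>0)&(P[...,2]>.005)&(P[...,2]<.012);g=loc(b.x,P[m][:,:2]*1000);print("floor cell y",g[(np.abs(g[:,0])<45)&(np.abs(g[:,1])<85)].min(0))
a=np.radians(b.x[2]); c=(b.x[:2]+44*np.array([np.sin(a),-np.cos(a)]))/1000; print("cell",c)
plan([c[0],c[1],.030],b.x[2],12)
E
python3 fit.py
```

```text
6747 z 0.06485676764433584
[489.8907748  257.13076453  18.752784  ] 0.1744302328165435
x+ 2548 [42.7 52.9 57.7]
x- 2524 [-57.7 -52.9 -42.6]
y- 656 [-95.4 -88.9 -78.9]
y+ 2252 [80.  90.9 95.9]
floor cell y [-44.98598497 -84.67599965]
cell [0.50403614 0.21546653]
dp [[0.01, 0.02, 1.3], [0.01, 0.02, 1.3], [0.01, 0.02, 1.3], [0.01, 0.02, 1.3], [0.01, 0.02, 1.3], [0.01, 0.02, 1.3], [0.01, 0.01, 1.3], [0.01, 0.02, 1.3], [0.01, 0.01, 1.3], [0.01, 0.02, 1.3], [0.02, 0.01, 1.3], [0.01, 0.02, 1.3]]
turn [-0.0, -0.0, 0.0] x 12 end [0.504  0.2155 0.03  ]
```

>>> {"api": "move_arm", "payload": {"jaw": [2, 2, 2, 2, 2, 2, 2, 2, 2, 2, 2, 2], "dp": [[0.1, 0.2, 1.3], [0, 0, 1.3], [0, 0, 1.3], [0, 0, 1.3], [0, 0, 1.3], [0, 0, 1.3], [0, 0, 1.3], [0, 0, 1.3], [0, 0, 1.3], [0, 0, 1.3], [0, 0, 1.3], [0, 0, 1.0]], "turn": [[0, 0, 0], [0, 0, 0], [0, 0, 0], [0, 0, 0], [0, 0, 0], [0, 0, 0], [0, 0, 0], [0, 0, 0], [0, 0, 0], [0, 0, 0], [0, 0, 0], [0, 0, 0]]}}

```text
time_s: 6.93
position: [0.5052, 0.2129, 0.0322]
tool_rot: [[-0.32, 0.947, -0.001], [0.947, 0.32, -0.0], [0.0, -0.001, -1.0]]
ft_force: [-0.2, 0.2, -0.4]
grip_width: 0.0275
gripper_force: 30.1
```

>>> {"api": "move_arm", "payload": {"jaw": [2, 2, 2], "dp": [[0, 0, 0.1], [0, 0, 0], [0, 0, 0]], "turn": [[0, 0, 0], [0, 0, 0], [0, 0, 0]]}}

```text
time_s: 7.18
position: [0.5057, 0.2136, 0.0329]
tool_rot: [[-0.32, 0.947, 0.001], [0.947, 0.32, 0.0], [-0.0, 0.001, -1.0]]
ft_force: [-0.2, -0.7, -0.5]
grip_width: 0.0276
gripper_force: 30.1
```

>>> {"api": "move_arm", "payload": {"jaw": [2, 2, 2, 2, 2, 2], "dp": [[0, 0, 0.15], [0, 0, 0.15], [0, 0, 0.1], [0, 0, 0.1], [0, 0, 0], [0, 0, 0]], "turn": [[0, 0, 0], [0, 0, 0], [0, 0, 0], [0, 0, 0], [0, 0, 0], [0, 0, 0]]}}

```text
time_s: 7.68
position: [0.5054, 0.2138, 0.0276]
tool_rot: [[-0.32, 0.947, 0.0], [0.947, 0.32, 0.0], [0.0, 0.0, -1.0]]
ft_force: [-1.2, -0.0, 1.5]
grip_width: 0.0276
gripper_force: 30.3
```

>>> {"api": "move_arm", "payload": {"jaw": [3.2, 3.6, 4, 4.5, 4.8, 4.8], "dp": [[0, 0, 0.05], [0, 0, 0], [0, 0, 0], [0, 0, 0], [0, 0, 0], [0, 0, 0]], "turn": [[0, 0, 0], [0, 0, 0], [0, 0, 0], [0, 0, 0], [0, 0, 0], [0, 0, 0]]}}

```text
time_s: 8.18
position: [0.5053, 0.2138, 0.0269]
tool_rot: [[-0.32, 0.947, -0.0], [0.947, 0.32, 0.0], [0.0, -0.0, -1.0]]
ft_force: [0.8, 0.3, -0.6]
grip_width: 0.048
gripper_force: 0.0
```

>>> {"api": "move_arm", "payload": {"jaw": [4.8, 4.8, 4.8, 4.8, 4.8, 4.8, 4.8, 4.8, 4.8, 4.8, 4.8, 4.8], "dp": [[0, 0, -0.5], [0, 0, -1], [0, 0, -2], [0, 0, -2], [0, 0, -2], [0, 0, -2], [0, 0, -2], [0, 0, -2], [0, 0, -2], [0, 0, -2], [0, 0, -0.5], [0, 0, 0]], "turn": [[0, 0, 0], [0, 0, 0], [0, 0, 0], [0, 0, 0], [0, 0, 0], [0, 0, 0], [0, 0, 0], [0, 0, 0], [0, 0, 0], [0, 0, 0], [0, 0, 0], [0, 0, 0]]}}

```text
time_s: 9.18
position: [0.5057, 0.2139, 0.2087]
tool_rot: [[-0.32, 0.947, 0.004], [0.947, 0.32, 0.001], [-0.0, 0.004, -1.0]]
ft_force: [-0.9, 0.4, -0.2]
grip_width: 0.0479
gripper_force: 0.0
```

```bash
python3 - <<'E'
from h import *
M=T("wrist"); w,d=cams.get_image("wrist"); P=cloud("wrist",d,M); np.savez("w2.npz",P=P,d=d)
cv2.imwrite("pics/w3.png",w[:,:,::-1])
s=observe();print(s["position"],s["time_s"],s["ft_force"])
q=P[(d>0)&(np.hypot(P[...,0]-.505,P[...,1]-.2137)<.04)&(P[...,2]>.045)&(P[...,2]<.065)]
print(len(q),cv2.minAreaRect((q[:,:2]*1000).astype(np.float32)),np.percentile(q[:,2],[5,50,95]))
E
python3 fit.py | head -7
python3 -c "
from h import *
plan([.538,-.236,.20],31.5,22)"
```

```text
[0.50521378 0.21374427 0.20717629] 9.2333 [ 0.37622874  0.20034878 -0.58708678]
1498 ((505.26031494140625, 215.85971069335938), (27.44504737854004, 59.76508331298828), 17.990673065185547) [0.05466494 0.05684249 0.05803643]
6388 z 0.06482379108394482
[489.87382691 257.23337697  18.72496131] 0.24146554775559148
x+ 2160 [42.8 52.9 57.7]
x- 2167 [-57.7 -52.9 -42.7]
y- 1110 [-95.5 -89.8 -80.1]
y+ 1902 [80.2 90.7 95.9]
floor cell y [-44.98593301 -84.95990973]
dp [[-1.98, -0.51, 0.03], [-1.98, -0.53, 0.03], [-1.97, -0.55, 0.03], [-1.97, -0.57, 0.03], [-1.96, -0.59, 0.03], [-1.96, -0.61, 0.03], [-1.95, -0.63, 0.03], [-1.94, -0.65, 0.03], [-1.94, -0.67, 0.03], [-1.93, -0.69, 0.03], [-1.92, -0.71, 0.03], [-1.92, -0.73, 0.03], [-1.91, -0.75, 0.04], [-1.9, -0.77, 0.03], [-1.89, -0.79, 0.04], [-1.89, -0.81, 0.03], [-1.88, -0.82, 0.04], [-1.87, -0.84, 0.03], [-1.86, -0.86, 0.04], [-1.85, -0.88, 0.03], [-1.84, -0.9, 0.04], [-1.83, -0.92, 0.03]]
turn [0.0, 0.0, -0.01] x 22 end [ 0.538 -0.236  0.2  ]
```

View pics/w3.png

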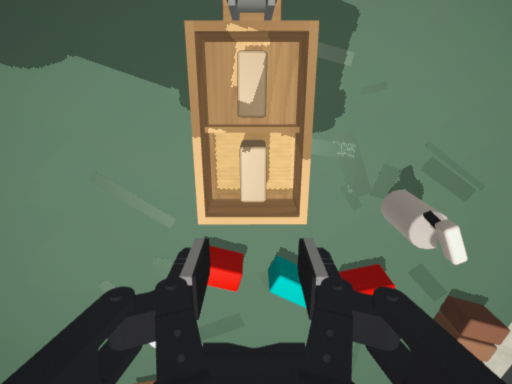

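The bar stands in the padded cell at (253,172), straight and clear of the walls, with its top at 57 mm as it should be. Next I go to the lid.

>>> {"api": "move_arm", "payload": {"jaw": [4.8, 4.8, 4.8, 4.8, 4.8, 4.8, 4.8, 4.8, 4.8, 4.8, 4.8], "dp": [[-1.98, -0.51, 0.03], [-1.98, -0.53, 0.03], [-1.97, -0.55, 0.03], [-1.97, -0.57, 0.03], [-1.96, -0.59, 0.03], [-1.96, -0.61, 0.03], [-1.95, -0.63, 0.03], [-1.94, -0.65, 0.03], [-1.94, -0.67, 0.03], [-1.93, -0.69, 0.03], [-1.92, -0.71, 0.03]], "turn": [[0, 0, -0.01], [0, 0, -0.01], [0, 0, -0.01], [0, 0, -0.01], [0, 0, -0.01], [0, 0, -0.01], [0, 0, -0.01], [0, 0, -0.01], [0, 0, -0.01], [0, 0, -0.01], [0, 0, -0.01]]}}

```text
time_s: 10.15
position: [0.5212, -0.0119, 0.2021]
tool_rot: [[-0.423, 0.906, -0.003], [0.906, 0.423, 0.001], [0.002, -0.002, -1.0]]
ft_force: [0.2, 1.0, -0.2]
grip_width: 0.0481
gripper_force: 0.0
```

>>> {"api": "move_arm", "payload": {"jaw": [4.8, 4.8, 4.8, 4.8, 4.8, 4.8, 4.8, 4.8, 4.8, 4.8, 4.8, 4.8], "dp": [[-1.92, -0.73, 0.03], [-1.91, -0.75, 0.04], [-1.9, -0.77, 0.03], [-1.89, -0.79, 0.04], [-1.89, -0.81, 0.03], [-1.88, -0.82, 0.04], [-1.87, -0.84, 0.03], [-1.86, -0.86, 0.04], [-1.85, -0.88, 0.03], [-1.84, -0.9, 0.04], [-1.83, -0.92, 0.03], [0, 0, 0]], "turn": [[0, 0, -0.01], [0, 0, -0.01], [0, 0, -0.01], [0, 0, -0.01], [0, 0, -0.01], [0, 0, -0.01], [0, 0, -0.01], [0, 0, -0.01], [0, 0, -0.01], [0, 0, -0.01], [0, 0, -0.01], [0, 0, 0]]}}

```text
time_s: 11.15
position: [0.5376, -0.2389, 0.1978]
tool_rot: [[-0.517, 0.856, -0.002], [0.856, 0.517, 0.001], [0.002, -0.002, -1.0]]
ft_force: [-0.0, -0.4, -0.6]
grip_width: 0.048
gripper_force: 0.0
```

```bash
python3 - <<'E'
from h import *
M=T("wrist"); w,d=cams.get_image("wrist"); P=cloud("wrist",d,M)
cv2.imwrite("pics/w4.png",w[:,:,::-1])
s=observe();print(s["position"],s["time_s"])
def rect(c,r,a,b):
    q=P[(d>0)&(np.hypot(P[...,0]-c[0],P[...,1]-c[1])<r)&(P[...,2]>a)&(P[...,2]<b)]
    print(len(q),cv2.minAreaRect((q[:,:2]*1000).astype(np.float32)),np.median(q[:,2]))
rect((.538,-.236),.13,.008,.03); rect((.538,-.236),.045,.034,.05)
E
python3 -c "
from h import *
plan([.538,-.236,.026],31.5,12)"
```

```text
[ 0.53751643 -0.2370707   0.19795488] 11.2
16019 ((537.228759765625, -234.8021240234375), (116.1732406616211, 190.30422973632812), 31.14889907836914) 0.013963100431924225
607 ((537.336669921875, -234.6704864501953), (13.620906829833984, 50.19544982910156), 30.893102645874023) 0.04160148826820437
dp [[0.0, 0.01, 1.43], [0.0, 0.01, 1.43], [0.0, 0.01, 1.43], [0.0, 0.01, 1.43], [0.0, 0.01, 1.43], [0.0, 0.01, 1.44], [0.0, 0.01, 1.43], [0.0, 0.01, 1.44], [0.01, 0.01, 1.43], [0.0, 0.01, 1.44], [0.01, 0.01, 1.43], [0.0, 0.01, 1.44]]
turn [-0.0, -0.0, -0.001] x 12 end [ 0.538 -0.236  0.026]
```

View pics/w4.png

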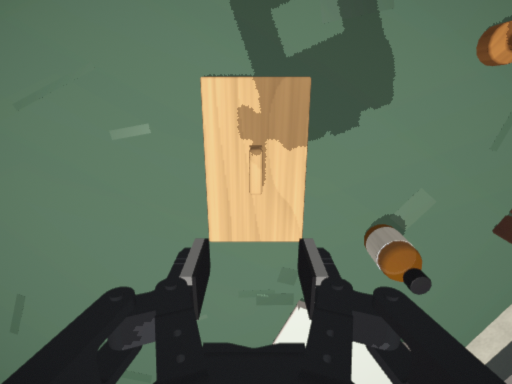

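The lid lies straight in the wrist frame, with its handle at (257,170) right under the line of the fingers. I'll descend and grip it.

>>> {"api": "move_arm", "payload": {"jaw": [4.8, 4.8, 4.8, 4.8, 4.8, 4.8, 4.8, 4.8, 4.8, 4.8, 4.8, 4.8], "dp": [[0.2, 0.1, 2.0], [0, 0, 2], [0, 0, 2], [0, 0, 2], [0, 0, 2], [0, 0, 2], [0, 0, 2], [0, 0, 1.5], [0, 0, 1.2], [0, 0, 0.6], [0, 0, 0.4], [0, 0, 0]], "turn": [[0, 0, 0], [0, 0, 0], [0, 0, 0], [0, 0, 0], [0, 0, 0], [0, 0, 0], [0, 0, 0], [0, 0, 0], [0, 0, 0], [0, 0, 0], [0, 0, 0], [0, 0, 0]]}}

```text
time_s: 12.2
position: [0.5376, -0.233, 0.0222]
tool_rot: [[-0.52, 0.854, -0.001], [0.854, 0.52, 0.001], [0.001, -0.001, -1.0]]
ft_force: [0.7, -1.1, 0.1]
grip_width: 0.0485
gripper_force: 0.0
```

>>> {"api": "move_arm", "payload": {"jaw": [0.5, 0.5, 0.5, 0.5, 0.5, 0.5, 0.5, 0.5, 0.5, 0.5], "dp": [[0, 0, 0], [0, 0, 0], [0, 0, 0], [0, 0, 0], [0, 0, 0], [0, 0, 0], [0, 0, 0], [0, 0, 0], [0, 0, 0], [0, 0, 0]], "turn": [[0, 0, 0], [0, 0, 0], [0, 0, 0], [0, 0, 0], [0, 0, 0], [0, 0, 0], [0, 0, 0], [0, 0, 0], [0, 0, 0], [0, 0, 0]], "force": 50}}

```text
time_s: 13.03
position: [0.5383, -0.2339, 0.0237]
tool_rot: [[-0.519, 0.855, 0.001], [0.855, 0.519, -0.001], [-0.001, 0.001, -1.0]]
ft_force: [-1.0, 0.3, 5.8]
grip_width: 0.0124
gripper_force: 49.8
```

>>> {"api": "move_arm", "payload": {"jaw": [0.5, 0.5, 0.5, 0.5, 0.5, 0.5, 0.5, 0.5, 0.5, 0.5, 0.5, 0.5], "dp": [[0, 0, -0.5], [0, 0, -1], [0, 0, -1.5], [0, 0, -2], [0, 0, -2], [0, 0, -2], [0, 0, -2], [0, 0, -2], [0, 0, -2], [0, 0, -2], [0, 0, 0], [0, 0, 0]], "turn": [[0, 0, 0], [0, 0, 0], [0, 0, 0], [0, 0, 0], [0, 0, 0], [0, 0, 0], [0, 0, 0], [0, 0, 0], [0, 0, 0], [0, 0, 0], [0, 0, 0], [0, 0, 0]]}}

```text
time_s: 14.03
position: [0.5379, -0.2337, 0.1936]
tool_rot: [[-0.519, 0.855, 0.001], [0.855, 0.519, -0.001], [-0.002, 0.001, -1.0]]
ft_force: [-0.0, -0.6, -1.9]
grip_width: 0.0131
gripper_force: 48.9
```

Run:
```python
from h import *
s=observe();print(s["position"],s["time_s"],s["grip_width"])
plan([.4899,.2572,.19],18.75,24)
```

```text
[ 0.53793014 -0.23372612  0.19355131] 14.0333 0.013079119178896854
dp [[1.85, 0.89, 0.01], [1.86, 0.87, 0.01], [1.87, 0.86, 0.01], [1.88, 0.84, 0.01], [1.88, 0.82, 0.01], [1.89, 0.81, 0.01], [1.9, 0.79, 0.01], [1.9, 0.77, 0.01], [1.91, 0.76, 0.01], [1.92, 0.74, 0.01], [1.92, 0.72, 0.01], [1.93, 0.7, 0.01], [1.94, 0.69, 0.01], [1.94, 0.67, 0.02], [1.95, 0.65, 0.01], [1.96, 0.63, 0.02], [1.96, 0.62, 0.01], [1.97, 0.6, 0.02], [1.97, 0.58, 0.01], [1.98, 0.56, 0.02], [1.98, 0.55, 0.01], [1.99, 0.53, 0.02], [1.99, 0.51, 0.01], [1.99, 0.49, 0.02]]
turn [0.0, 0.0, 0.009] x 24 end [0.4899 0.2572 0.19  ]
```

>>> {"api": "move_arm", "payload": {"jaw": [0.5, 0.5, 0.5, 0.5, 0.5, 0.5, 0.5, 0.5, 0.5, 0.5, 0.5, 0.5], "dp": [[1.85, 0.89, 0.01], [1.86, 0.87, 0.01], [1.87, 0.86, 0.01], [1.88, 0.84, 0.01], [1.88, 0.82, 0.01], [1.89, 0.81, 0.01], [1.9, 0.79, 0.01], [1.9, 0.77, 0.01], [1.91, 0.76, 0.01], [1.92, 0.74, 0.01], [1.92, 0.72, 0.01], [1.93, 0.7, 0.01]], "turn": [[0, 0, 0.009], [0, 0, 0.009], [0, 0, 0.009], [0, 0, 0.009], [0, 0, 0.009], [0, 0, 0.009], [0, 0, 0.009], [0, 0, 0.009], [0, 0, 0.009], [0, 0, 0.009], [0, 0, 0.009], [0, 0, 0.009]]}}

```text
time_s: 15.03
position: [0.5129, 0.0128, 0.1901]
tool_rot: [[-0.424, 0.906, -0.003], [0.906, 0.424, 0.001], [0.002, -0.002, -1.0]]
ft_force: [0.4, -0.0, -1.1]
grip_width: 0.0127
gripper_force: 48.9
```

>>> {"api": "move_arm", "payload": {"jaw": [0.5, 0.5, 0.5, 0.5, 0.5, 0.5, 0.5, 0.5, 0.5, 0.5, 0.5, 0.5], "dp": [[1.94, 0.69, 0.01], [1.94, 0.67, 0.02], [1.95, 0.65, 0.01], [1.96, 0.63, 0.02], [1.96, 0.62, 0.01], [1.97, 0.6, 0.02], [1.97, 0.58, 0.01], [1.98, 0.56, 0.02], [1.98, 0.55, 0.01], [1.99, 0.53, 0.02], [1.99, 0.51, 0.01], [1.99, 0.49, 0.02]], "turn": [[0, 0, 0.009], [0, 0, 0.009], [0, 0, 0.009], [0, 0, 0.009], [0, 0, 0.009], [0, 0, 0.009], [0, 0, 0.009], [0, 0, 0.009], [0, 0, 0.009], [0, 0, 0.009], [0, 0, 0.009], [0, 0, 0.009]]}}

```text
time_s: 16.03
position: [0.4889, 0.258, 0.1882]
tool_rot: [[-0.324, 0.946, -0.003], [0.946, 0.324, -0.001], [0.0, -0.003, -1.0]]
ft_force: [0.9, 0.0, -1.3]
grip_width: 0.013
gripper_force: 48.9
```

>>> {"api": "move_arm", "payload": {"jaw": [0.5, 0.5, 0.5], "dp": [[0, 0, 0], [0, 0, 0], [0, 0, 0]], "turn": [[0, 0, 0], [0, 0, 0], [0, 0, 0]]}}

```text
time_s: 16.28
position: [0.4895, 0.2567, 0.1888]
tool_rot: [[-0.324, 0.946, -0.002], [0.946, 0.324, -0.001], [-0.0, -0.002, -1.0]]
ft_force: [0.4, -0.8, -0.8]
grip_width: 0.0132
gripper_force: 48.9
```

Run:
```python
from h import *
M=T("wrist"); w,d=cams.get_image("wrist"); P=cloud("wrist",d,M); np.savez("w5.npz",P=P,d=d)
cv2.imwrite("pics/w5.png",w[:,:,::-1])
s=observe();print(s["position"],s["time_s"],s["grip_width"])
z=P[...,2]; 
# lid plate in tool frame
q=P[(d>0)&(z>.165)&(z<.20)]; print(len(q),q.min(0),q.max(0))
q=P[(d>0)&(z>.172)&(z<.190)];print(len(q),cv2.minAreaRect((q[:,:2]*1000).astype(np.float32)),np.median(q[:,2]))
plan([.4899,.2572,.10],18.75,12)
```

```text
[0.48971576 0.25645419 0.18912213] 16.3333 0.012566808048640452
44124 [0.40489192 0.14843232 0.1755869 ] [0.57455352 0.36510276 0.19998714]
43607 ((489.5854797363281, 256.6243896484375), (116.34895324707031, 191.1412353515625), 18.71664810180664) 0.1791740887606156
dp [[0.01, 0.0, 0.74], [0.01, 0.01, 0.74], [0.0, 0.0, 0.74], [0.01, 0.01, 0.74], [0.0, 0.0, 0.74], [0.01, 0.01, 0.74], [0.0, 0.0, 0.75], [0.01, 0.01, 0.74], [0.0, 0.0, 0.75], [0.01, 0.01, 0.74], [0.0, 0.0, 0.75], [0.01, 0.01, 0.74]]
turn [-0.0, 0.0, 0.0] x 12 end [0.4899 0.2573 0.1   ]
```

View pics/w5.png

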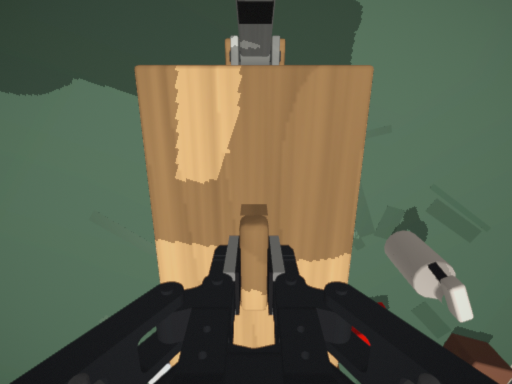

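The lid is held square over the box at plate z 179 mm, with its centre within 1 mm of the box, and the hold-down arm at (255,30) is clear behind it. I'll lower the lid.

>>> {"api": "move_arm", "payload": {"jaw": [0.5, 0.5, 0.5, 0.5, 0.5, 0.5, 0.5, 0.5, 0.5, 0.5, 0.5, 0.5], "dp": [[0.06, 0.02, 1.0], [0, 0, 1.5], [0, 0, 1.5], [0, 0, 1.5], [0, 0, 1.5], [0, 0, 1.0], [0, 0, 0.8], [0, 0, 0.5], [0, 0, 0.2], [0, 0, 0], [0, 0, 0], [0, 0, 0]], "turn": [[0, 0, 0], [0, 0, 0], [0, 0, 0], [0, 0, 0], [0, 0, 0], [0, 0, 0], [0, 0, 0], [0, 0, 0], [0, 0, 0], [0, 0, 0], [0, 0, 0], [0, 0, 0]]}}

```text
time_s: 17.33
position: [0.4902, 0.2579, 0.0954]
tool_rot: [[-0.324, 0.946, 0.001], [0.946, 0.324, 0.0], [-0.0, 0.001, -1.0]]
ft_force: [-0.3, -0.6, -1.6]
grip_width: 0.013
gripper_force: 48.9
```

>>> {"api": "move_arm", "payload": {"jaw": [0.5, 0.5, 0.5, 0.5, 0.5, 0.5, 0.5], "dp": [[0, 0, 0.15], [0, 0, 0.15], [0, 0, 0.1], [0, 0, 0.1], [0, 0, 0], [0, 0, 0], [0, 0, 0]], "turn": [[0, 0, 0], [0, 0, 0], [0, 0, 0], [0, 0, 0], [0, 0, 0], [0, 0, 0], [0, 0, 0]]}}

```text
time_s: 17.92
position: [0.4899, 0.2578, 0.0899]
tool_rot: [[-0.324, 0.946, 0.0], [0.946, 0.324, 0.0], [0.0, 0.0, -1.0]]
ft_force: [0.1, -0.0, -1.6]
grip_width: 0.0132
gripper_force: 48.9
```

>>> {"api": "move_arm", "payload": {"jaw": [0.5, 0.5, 0.5, 0.5, 0.5, 0.5], "dp": [[0, 0, 0.1], [0, 0, 0.1], [0, 0, 0.1], [0, 0, 0.1], [0, 0, 0], [0, 0, 0]], "turn": [[0, 0, 0], [0, 0, 0], [0, 0, 0], [0, 0, 0], [0, 0, 0], [0, 0, 0]]}}

```text
time_s: 18.42
position: [0.4899, 0.2578, 0.0858]
tool_rot: [[-0.324, 0.946, -0.0], [0.946, 0.324, -0.0], [-0.0, -0.0, -1.0]]
ft_force: [-0.2, -0.3, -1.6]
grip_width: 0.0125
gripper_force: 48.9
```

>>> {"api": "move_arm", "payload": {"jaw": [0.5, 0.5, 0.5, 0.5, 0.5], "dp": [[0, 0, 0.1], [0, 0, 0.1], [0, 0, 0.1], [0, 0, 0], [0, 0, 0]], "turn": [[0, 0, 0], [0, 0, 0], [0, 0, 0], [0, 0, 0], [0, 0, 0]]}}

```text
time_s: 18.83
position: [0.4899, 0.2578, 0.0828]
tool_rot: [[-0.324, 0.946, -0.0], [0.946, 0.324, -0.0], [-0.0, -0.0, -1.0]]
ft_force: [-0.8, 0.3, -0.9]
grip_width: 0.0125
gripper_force: 49.0
```

Free so far, at the expected insert depth. The last millimetre or so remains, then release.

>>> {"api": "move_arm", "payload": {"jaw": [0.5, 0.5, 0.5, 0.5], "dp": [[0, 0, 0.07], [0, 0, 0.05], [0, 0, 0], [0, 0, 0]], "turn": [[0, 0, 0], [0, 0, 0], [0, 0, 0], [0, 0, 0]]}}

```text
time_s: 19.17
position: [0.49, 0.2578, 0.0827]
tool_rot: [[-0.324, 0.946, 0.001], [0.946, 0.324, 0.0], [-0.0, 0.001, -1.0]]
ft_force: [-3.4, -0.8, 9.4]
grip_width: 0.0129
gripper_force: 50.3
```

>>> {"api": "move_arm", "payload": {"jaw": [1.6, 2, 2.5, 3, 3.5, 4, 4, 4], "dp": [[0, 0, 0], [0, 0, 0], [0, 0, 0], [0, 0, 0], [0, 0, 0], [0, 0, 0], [0, 0, 0], [0, 0, 0]], "turn": [[0, 0, 0], [0, 0, 0], [0, 0, 0], [0, 0, 0], [0, 0, 0], [0, 0, 0], [0, 0, 0], [0, 0, 0]]}}

```text
time_s: 19.83
position: [0.4899, 0.2578, 0.0816]
tool_rot: [[-0.324, 0.946, -0.0], [0.946, 0.324, 0.0], [0.0, -0.0, -1.0]]
ft_force: [0.2, -0.2, -0.9]
grip_width: 0.0398
gripper_force: 0.0
```

>>> {"api": "move_arm", "payload": {"jaw": [4, 4, 4, 4, 4, 4, 4, 4, 4, 4, 4], "dp": [[0, 0, -0.5], [0, 0, -1], [0, 0, -2], [0, 0, -2], [0, 0, -2], [0, 0, -2], [0, 0, -2], [0, 0, -2], [0, 0, 0], [0, 0, 0], [0, 0, 0]], "turn": [[0, 0, 0], [0, 0, 0], [0, 0, 0], [0, 0, 0], [0, 0, 0], [0, 0, 0], [0, 0, 0], [0, 0, 0], [0, 0, 0], [0, 0, 0], [0, 0, 0]]}}

```text
time_s: 20.75
position: [0.4895, 0.2577, 0.2163]
tool_rot: [[-0.324, 0.946, -0.001], [0.946, 0.324, -0.0], [0.0, -0.001, -1.0]]
ft_force: [0.3, -0.0, 0.1]
grip_width: 0.0395
gripper_force: 0.0
```

Run:
```python
from h import *
from fit import loc
M=T("wrist"); w,d=cams.get_image("wrist"); P=cloud("wrist",d,M)
cv2.imwrite("pics/w6.png",w[:,:,::-1])
s=observe();print(s["position"],s["time_s"])
g=loc([489.9,257.2,18.74],P.reshape(-1,3)[:,:2]*1000).reshape(384,512,2); z=P[...,2]
q=P[(d>0)&(z>.068)&(z<.078)&(np.abs(g[...,0])<70)&(np.abs(g[...,1])<103)];print(len(q),cv2.minAreaRect((q[:,:2]*1000).astype(np.float32)),np.percentile(q[:,2],[5,50,95]))
A=np.c_[q[:,:2],np.ones(len(q))];print("tilt",np.linalg.lstsq(A,q[:,2],rcond=None)[0])
k=(d>0)&(np.abs(g[...,0])<9)&(g[...,1]>60)&(g[...,1]<200)&(z>.085); l=np.c_[g[k],z[k]*1000]; print(l[::max(1,len(l)//25)].round())
```

```text
6388 z 0.06482379108394482
[489.87382691 257.23337697  18.72496131] 0.24146554775559148
x+ 2160 [42.8 52.9 57.7]
x- 2167 [-57.7 -52.9 -42.7]
y- 1110 [-95.5 -89.8 -80.1]
y+ 1902 [80.2 90.7 95.9]
floor cell y [-44.98593301 -84.95990973]
cell [0.50399895 0.21556227]
dp [[-0.37, 0.0, 1.55], [-0.37, 0.0, 1.55], [-0.37, 0.0, 1.55], [-0.37, 0.0, 1.55], [-0.37, 0.0, 1.55], [-0.37, 0.0, 1.55], [-0.37, 0.0, 1.55], [-0.37, 0.0, 1.56], [-0.38, 0.01, 1.55], [-0.37, 0.0, 1.56], [-0.38, 0.01, 1.55], [-0.37, 0.0, 1.56]]
turn [-0.0, -0.0, 0.0] x 12 end [0.504  0.2156 0.03  ]
[0.48942668 0.25769959 0.21591905] 20.8
19356 ((489.1546630859375, 260.4871520996094), (116.38475799560547, 198.8363494873047), 18.826570510864258) [0.07176959 0.07293452 0.07409767]
tilt [-0.00079862  0.00036972  0.07322208]
[[ -9. 138. 147.]
 [ -0. 137. 148.]
 [  9. 136. 148.]
 [ -1. 133. 151.]
 [  8. 133. 150.]
 [ -1. 131. 150.]
 [  7. 130. 148.]
 [ -2. 129. 146.]
 [  9. 128. 146.]
 [  1. 127. 142.]
 [ -5. 126. 140.]
 [  7. 125. 138.]
 [  2. 124. 134.]
 [ -2. 123. 128.]
 [ -4. 122. 126.]
 [ -7. 120. 121.]
 [ -9. 119. 117.]
 [  9. 118. 114.]
 [ -8. 116. 112.]
 [ -6. 115. 105.]
 [ -3. 113. 101.]
 [ -0. 111.  97.]
 [  8. 109.  90.]
 [ -3. 107.  88.]
 [  5. 104.  87.]]
```

View pics/w6.png

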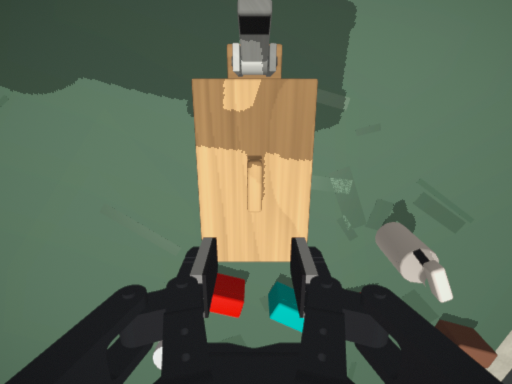

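The lid is home: plate top 73 mm measured (74 true), level, square, with the handle at (255,183). The hold-down arm stands at about 1.9 rad, leaning out. I'll take the closed fingers behind it.

>>> {"api": "move_arm", "payload": {"jaw": [2, 0, 0, 0, 0, 0, 0, 0, 0, 0, 0, 0], "dp": [[0, 0, -0.5], [2.3, 0, 0], [2.3, 0, 0], [2.5, 0, 0], [2.5, 0, 0], [2.5, 0, 0], [2.5, 0, 0], [1.9, 0, 0], [0, 0, 0], [0, 0, 0], [0, 0, 0], [0, 0, 0]], "turn": [[0, 0, 0], [0, 0, 0], [0, 0, 0], [0, 0, 0], [0, 0, 0], [0, 0, 0], [0, 0, 0], [0, 0, 0], [0, 0, 0], [0, 0, 0], [0, 0, 0], [0, 0, 0]]}}

```text
time_s: 21.8
position: [0.4368, 0.4131, 0.2216]
tool_rot: [[-0.323, 0.946, -0.0], [0.946, 0.323, -0.0], [-0.0, -0.0, -1.0]]
ft_force: [-0.1, -0.1, 0.3]
grip_width: -0.0003
gripper_force: 0.0
```

>>> {"api": "move_arm", "payload": {"jaw": [0, 0, 0, 0, 0, 0, 0, 0], "dp": [[0, 0, 1.5], [0, 0, 1.5], [0, 0, 1.5], [0, 0, 1.5], [0, 0, 1.5], [0, 0, 1.2], [0, 0, 0], [0, 0, 0]], "turn": [[0, 0, 0], [0, 0, 0], [0, 0, 0], [0, 0, 0], [0, 0, 0], [0, 0, 0], [0, 0, 0], [0, 0, 0]]}}

```text
time_s: 22.47
position: [0.4368, 0.4132, 0.1346]
tool_rot: [[-0.323, 0.946, -0.001], [0.946, 0.323, -0.0], [-0.0, -0.001, -1.0]]
ft_force: [0.3, 0.5, -0.1]
grip_width: -0.0001
gripper_force: 0.0
```

```bash
sed -i 's/^print.*//' fit.py
cat >> h.py <<'E'
def boxc():
    s=observe(); a=np.radians(18.74); e=np.array(s["position"])*1000-[489.9,257.2,0]
    print("box xyz",np.round([e[0]*np.cos(a)+e[1]*np.sin(a),-e[0]*np.sin(a)+e[1]*np.cos(a),e[2]],1),s["ft_force"],s["time_s"])
E
python3 -c "
from h import *
boxc()"
```

```text
box xyz [ -0.2 164.8 134.6] [ 0.26642814  0.45186851 -0.06853276] 22.4667
```

Exactly as planned. Now I push in towards −y until the arm is upright.

>>> {"api": "move_arm", "payload": {"jaw": [0, 0, 0, 0, 0, 0, 0, 0, 0, 0], "dp": [[-0.4, 0, 0], [-0.4, 0, 0], [-0.4, 0, 0], [-0.4, 0, 0], [-0.4, 0, 0], [-0.5, 0, 0], [-0.5, 0, 0], [-0.5, 0, 0], [-0.4, 0, 0], [0, 0, 0]], "turn": [[0, 0, 0], [0, 0, 0], [0, 0, 0], [0, 0, 0], [0, 0, 0], [0, 0, 0], [0, 0, 0], [0, 0, 0], [0, 0, 0], [0, 0, 0]]}}

```text
time_s: 23.3
position: [0.4494, 0.3761, 0.1345]
tool_rot: [[-0.323, 0.946, -0.0], [0.946, 0.323, -0.001], [-0.001, -0.0, -1.0]]
ft_force: [-0.7, -0.3, 0.3]
grip_width: 0.0001
gripper_force: 0.0
```

>>> {"api": "move_arm", "payload": {"jaw": [0, 0, 0, 0, 0, 0, 0], "dp": [[-0.72, 0, 0.03], [-0.72, 0, 0.03], [-0.7, 0, 0.2], [-0.68, 0, 0.23], [-0.62, 0, 0.36], [-0.6, 0, 0.41], [0, 0, 0]], "turn": [[0, 0, 0], [0, 0, 0], [0, 0, 0], [0, 0, 0], [0, 0, 0], [0, 0, 0], [0, 0, 0]]}}

```text
time_s: 23.88
position: [0.4625, 0.3374, 0.1211]
tool_rot: [[-0.323, 0.946, -0.001], [0.946, 0.323, -0.001], [-0.001, -0.001, -1.0]]
ft_force: [0.4, -0.2, -0.0]
grip_width: -0.0003
gripper_force: 0.0
```

Run:
```python
from h import *
boxc(); w,d=cams.get_image("wrist"); cv2.imwrite("pics/w7.png",w[:,:,::-1])
```

```text
box xyz [ -0.2  84.7 121.1] [ 0.44504668 -0.23613354 -0.01663196] 23.8833
```

View pics/w7.png

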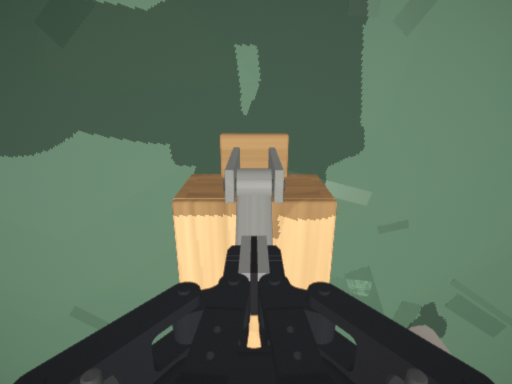

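The arm now leans in over the lid, running from the hinge at (254,180) to under the fingertips at (255,245). I'll follow the arc down.

>>> {"api": "move_arm", "payload": {"jaw": [0, 0, 0, 0, 0, 0, 0, 0], "dp": [[-0.5, 0, 0.5], [-0.47, 0, 0.56], [-0.35, 0, 0.62], [-0.32, 0, 0.65], [-0.18, 0, 0.65], [-0.1, 0, 0.3], [0, 0, 0.1], [0, 0, 0]], "turn": [[0, 0, 0], [0, 0, 0], [0, 0, 0], [0, 0, 0], [0, 0, 0], [0, 0, 0], [0, 0, 0], [0, 0, 0]]}}

```text
time_s: 24.6
position: [0.4681, 0.3205, 0.0877]
tool_rot: [[-0.324, 0.946, -0.001], [0.946, 0.324, -0.0], [0.0, -0.001, -1.0]]
ft_force: [0.4, 0.4, 0.4]
grip_width: -0.0004
gripper_force: 0.0
```

>>> {"api": "move_arm", "payload": {"jaw": [0, 0, 0, 0, 0, 0], "dp": [[0, 0, 0.1], [0, 0, 0.1], [0, 0, 0.1], [0, 0, 0.1], [0, 0, 0], [0, 0, 0]], "turn": [[0, 0, 0], [0, 0, 0], [0, 0, 0], [0, 0, 0], [0, 0, 0], [0, 0, 0]]}}

```text
time_s: 25.1
position: [0.4683, 0.3208, 0.0841]
tool_rot: [[-0.324, 0.946, -0.0], [0.946, 0.324, 0.0], [0.0, -0.0, -1.0]]
ft_force: [-0.4, -0.4, 0.6]
grip_width: -0.0
gripper_force: 0.2
```

>>> {"api": "move_arm", "payload": {"jaw": [0, 0, 0, 0, 0], "dp": [[0, 0, 0.08], [0, 0, 0.07], [0, 0, 0.05], [0, 0, 0], [0, 0, 0]], "turn": [[0, 0, 0], [0, 0, 0], [0, 0, 0], [0, 0, 0], [0, 0, 0]]}}

```text
time_s: 25.52
position: [0.4684, 0.3208, 0.084]
tool_rot: [[-0.324, 0.946, 0.001], [0.946, 0.324, 0.001], [0.0, 0.001, -1.0]]
ft_force: [-5.3, -3.0, 17.1]
grip_width: 0.0
gripper_force: 8.3
```

Firm stop at 84 mm with 17 N, so the arm lies flat. I'll back off and check.

>>> {"api": "move_arm", "payload": {"jaw": [0, 0, 0, 0, 0, 0, 0, 0, 0, 0], "dp": [[0, 0, -0.3], [0, 0, -0.7], [0, 0, -2], [0, 0, -2], [0, 0, -2], [-2, 0, -2], [-2, 0, -2], [-2, 0, -1], [0, 0, 0], [0, 0, 0]], "turn": [[0, 0, 0], [0, 0, 0], [0, 0, 0], [0, 0, 0], [0, 0, 0], [0, 0, 0], [0, 0, 0], [0, 0, 0], [0, 0, 0], [0, 0, 0]]}}

```text
time_s: 26.35
position: [0.4881, 0.2635, 0.2026]
tool_rot: [[-0.323, 0.947, 0.001], [0.947, 0.323, 0.001], [0.0, 0.001, -1.0]]
ft_force: [0.4, -0.6, 0.2]
grip_width: 0.0005
gripper_force: 0.0
```

Run:
```python
from h import *
boxc()
from fit import loc
M=T("wrist"); w,d=cams.get_image("wrist"); P=cloud("wrist",d,M); cv2.imwrite("pics/w8.png",w[:,:,::-1])
g=loc([489.9,257.2,18.74],P.reshape(-1,3)[:,:2]*1000).reshape(384,512,2); z=P[...,2]
for a in range(40,105,10):
    k=(d>0)&(np.abs(g[...,0])<8)&(np.abs(g[...,1]-a)<4); print(a,k.sum(),np.median(z[k]).round(4))
q=P[(d>0)&(z>.068)&(z<.077)&(np.abs(g[...,0])<70)&(g[...,1]<98)&(g[...,1]>-103)];print(cv2.minAreaRect((q[:,:2]*1000).astype(np.float32)),np.median(q[:,2]))
A=np.c_[q[:,:2],np.ones(len(q))];print("tilt",np.linalg.lstsq(A,q[:,2],rcond=None)[0])
```

```text
box xyz [  0.3   6.5 202.6] [ 0.39853761 -0.61655593  0.20559902] 26.35
x+ 2160 [42.8 52.9 57.7]
x- 2167 [-57.7 -52.9 -42.7]
y- 1110 [-95.5 -89.8 -80.1]
y+ 1902 [80.2 90.7 95.9]
floor cell y [-44.98593301 -84.95990973]
cell [0.50399895 0.21556227]
dp [[-0.42, -0.0, 1.44], [-0.42, -0.01, 1.44], [-0.42, -0.0, 1.44], [-0.42, -0.01, 1.44], [-0.42, -0.0, 1.44], [-0.42, -0.01, 1.44], [-0.42, -0.0, 1.44], [-0.42, -0.01, 1.44], [-0.42, -0.0, 1.44], [-0.43, -0.01, 1.43], [-0.42, -0.0, 1.44], [-0.43, -0.01, 1.43]]
turn [0.0, -0.0, 0.0] x 12 end [0.504  0.2155 0.03  ]
40 142 0.083
50 164 0.083
60 168 0.083
70 178 0.0831
80 189 0.083
90 189 0.083
100 209 0.0838
((490.13787841796875, 257.9554138183594), (116.2516860961914, 190.56503295898438), 18.916122436523438) 0.07296379791192942
tilt [-0.00060181  0.00021598  0.07319257]
```

View pics/w8.png

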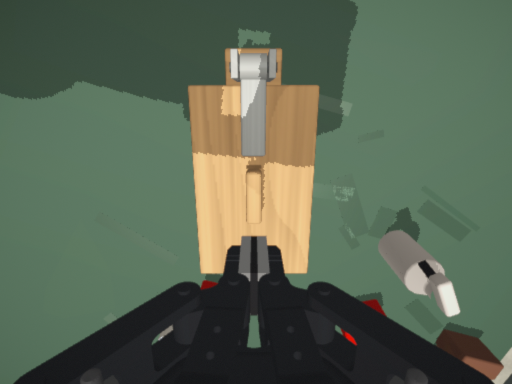

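The arm lies flat on the lid, from (253,75) to (253,155), at an even 83 mm along its length. The lid is seated and square.

```bash
python3 -c "
from rig import ticket
print(ticket.close_job())"
```

```text
the job is handed in; nothing more can be done
None
```

The soap bar stands upright in the once-empty cell, the lid is fully home, and the hold-down arm lies flat on it; the job was handed in at about 26 s of the 72 s allowed, and no verdict came back.

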